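# Turn a heating block in its slide-jaw fixture and clamp it wells-up

### The arm

A 6-joint arm with a two-finger parallel gripper is mounted at the origin on a cart in front of the work surface, level with it; the furniture and walls round the work are solid. World frame = base frame: x ahead of the robot, y to its left, z up, the work surface at z = 0. Lengths are in m, angles in rad, forces in N, time in s.
With the tool pointing down it reaches from about 0.35 to 0.975 m from the base axis. Payload 4.9 kg.
Tool frame: the origin (TCP) lies midway between the tips of the shut fingers; the grasp point (between the pads) lies ctrl.tcp_to_grasp behind it (ctrl.tcp_to_grasp is the distance from the TCP to the grasp point, in m); z points along the fingers, y is the direction in which the jaws open and shut (so a half turn about z gives the same grasp; the last joint's range is limited). The gripper opens to 85 mm and grips with 20 to 120 N. Pads are 22 mm wide; open, the fingers measure 114 mm over their backs; the gripper's body (76 mm by 85 mm) begins 54 mm behind the grasp point. The pads swing forward as they close: fully open they stand 13 mm farther back than shut.
Start: joints at [1.095, 0.053, 1.613, -0, 1.476, -0.119], TCP at [0.218, 0.586, 0.231] pointing down, gripper open.
Joint ranges: [-3.01, 3.01], [-1.01, 2.22], [0.06, 2.58], [-1.02, 4.17], [0.09, 2.62], [-3.14, 3.14]. Speed limits (rad/s): [2.57, 2.57, 3.14, 3.14, 3.14, 3.14].

### API

Orientations are given as a rotation vector (axis times angle).
In Python, from station import ctrl, get_image, calibration, finish_job, models gives the robot as it stands.
- The arm moves only by the shell command python3 -m creep 'ROWS' [FORCE]. ROWS is JSON, a list of rows, each a list of 7 numbers: the opening, from 0 (shut) to 1 (fully open), then the shift along the tool's x, y, z in m, then the turn, a rotation vector about the tool's x, y, z in degrees. A call has 1 to 20 rows; each row shifts and turns the commanded pose from where the row before left it, along the tool's axes as they then stand; what a row does not reach is not made up. A row lasts 1/10 s, in which the tool goes at most 50 mm and 8.59 degrees, less where a joint would pass 70% of its speed; a pose out of reach is approached as far as the arm can. A call with a gripper value outside its range is refused whole. The fingers move at their own pace and stop on an object; FORCE is the grip in N (left out, the last holds). Time passes only in rows, so rows that do not move let the fingers close. It gives the time, the measured TCP pose, the force and the opening at its end, in the units of the state.
- ctrl.get_obs(): the state, without advancing time (a new reading comes with each control period).
- get_image(name): name is "scene" or "top"; returns the picture (420x560x3 uint8, red, green, blue); there is no depth.
- calibration(name): a dict with "mtx" (3x3 intrinsics, pixels), "k1" (the pictures are not rectified: a ray, as slopes to the right and down, at radius r is drawn at 1 + k1 r^2 times it, then the intrinsics apply), "R" (3x3) and "t" (3): a world point X has camera coordinates R X + t. Camera axes: x right, y down, z forward; pixel columns grow to the right and rows downward; lengths in m; the calibration is good to about 2 mm. A picture is of the moment at which its call begins. calibration takes no time and is no camera call.
- finish_job(): hands the job in, once; it reports no verdict.
Trained networks look in the newest picture that a camera, given by its name, has taken for a name from the list of things; names that differ only in an ending like _2 or _b are one class to them, and where a whole thing is asked for, a point or a joint stands for the part that bears it (a point fixed in the world has none). Each returns a list of dicts, best first, with "conf" (0 to 1); they miss things now and then, are a little off and sometimes report something else, mostly with a low value. They report only what shows in the picture. A call takes as long as a camera call. They do not tell look-alikes from the thing itself.
- models.search_frame(camera, name): "extent" ([left, top, right, bottom] in pixels, round what is visible of it).
The state is a dict: "t": time; "q": joint angles; "dq": joint speeds; "effort": joint torques, N m; "tool_pos": TCP position; "tool_rot": TCP orientation; "contact_force": force on the tool from outside, world axes, zero at the start; "wrist_torque": the same for the moment, N m; "opening": finger opening in m.
Only numpy, scipy, OpenCV 4.12 (cv2) and the standard library are available. Lean on these libraries where they do the work, as an engineer would, in place of code of your own. Each camera call takes 0.05 s, during which the arm holds its last target. There are 200 camera calls.

### The job

The aluminium heating block stands on its narrow side in the slide-jaw fixture with its wells facing the blue fixed jaw. Slide the stray conical tube out of the jaw's track into the grey tray, draw the jaw back by its red tab and tip the block over so that it lies flat with its wells facing up; then slide the jaw back up until the block is held snugly and squarely between both jaws. Leave the rack, beaker, timer and vial where they stand.

Things in the scene. Friction and masses are not known exactly. Their poses are not given: they have to be found in the camera images.
- fixture: Slide-jaw fixture, 192 (x) x 100 (y) mm, fixed. Origin: centre of its underside, on the bench. +x: the way the jaw opens (roughly away from the robot). Bed top at z = 16 mm, sides (y = +-50 mm) open. Fixed blue jaw: x -96 to -74 mm (clamping face at -74), top at z = 44 mm. End plate: x 86 to 96 mm, top at z = 38 mm. Both full width.
- jaw (a joint): Slide of the moving blue jaw along the fixture's +x, 0 to 0.086 m. Gap between the jaw faces = 46 mm + this value; moving jaw's clamping face at fixture x = -28 mm + value. It is 24 mm thick in x, 98 mm wide, top at z = 44 mm. About 3 N moves it; it stays where it is left.
- jaw_tab (a point): Top centre of the red upright tab on the moving jaw (z = 73.5 mm above the bench). The tab is 12 mm thick along the fixture's x, 24 mm wide along y and 30 mm tall, flush with the jaw's rear, so its front stands 12 mm behind the clamping face. It can be gripped across its 24 mm width from above.
- block: Aluminium block, 70 (own x) x 96 (y) x 46 (z) mm, 0.35-0.65 kg, origin at its centre; own +z points out of the face with twelve 15 mm wells. Starts near the fixed jaw, 70 mm tall and 46 mm thick along the fixture's x, wells facing that jaw. Pushed at its top towards the moving jaw it tips over its lower edge (needs a gap of 118 mm) and then lies 70 mm wide, 46 mm high.
- conical_tube: Clear screw-cap conical tube, blue cap, 114 mm long, 34 mm diameter, 30 g. Starts lying across the bed (cap towards the fixture's -y) between moving jaw and end plate, so the jaw cannot open fully. Origin: on its underside, below mid-length; own y along the tube (ends at y = -55 and +57 mm).
- tube_mid (a point): Centre of the conical tube: on its axis, at mid-length. About 33 mm above the bench while it lies on the bed, about 22 mm when it lies on the floor of the tray.
- tray: Shallow grey tray, 180 (x) x 160 (y) x 12 mm, walls and floor 4 to 5 mm, fixed, beside the fixture on its left (+y) or right (-y), 8 mm from the bed's side and parallel to it. Origin: centre of its underside. Own x is parallel to the fixture's x.
- tube_rack: White tube rack, 205 x 70 x 65 mm tall, standing on the side of the fixture opposite to the tray, its long side parallel to the fixture's x, about 53 mm from the bed's side. Bystander. Origin: centre of its underside; own y is the long axis.
- beaker: Small glass beaker, 44 mm diameter, 58 mm tall, on the robot's side of the fixture. Bystander. Origin: centre of its underside.
- timer: White bench timer, 62 x 66 x 18 mm, on the robot's side of the fixture. Bystander. Origin: centre of its underside.
- dye_vial: Small brown vial with red cap, 22 mm diameter, 48 mm tall, behind the end plate. Bystander. Origin: centre of its underside.
Not all that is in view belongs to the job. There is more than one size of the conical_tube; the one meant has the size given above.

How it is judged:
By the outcome, as a careful person would: the job done as asked, in the order asked, and still so for the second after the job is handed in, with the robot touching nothing.
It also fails if it takes over 61 s, if anything falls off the work surface, if the arm or the gripper's body presses on something with over 40 N, if the wrist force passes 120 N, or if a joint passes its speed limit or range.

## Working session

There is one attempt and no reset: what is moved stays moved. The work goes in short steps, Python scripts to look and compute and a shell command to move; the robot and the scene stay as the last step left them, time stands still between calls to the robot, and variables do not carry over. Pictures are saved under pics/ and viewed, about 8 in all and at most 12, crops included, and the job is handed in when it is done.

```bash
mkdir -p pics; ls; python3 - <<'E'
from station import ctrl,get_image,calibration,models
import cv2,numpy as np
np.set_printoptions(precision=4,suppress=True)
for n in("scene","top"):
    im=get_image(n);cv2.imwrite(f"pics/{n}0.png",im[:,:,::-1])
    c=calibration(n);print(n,c)
    for o in["fixture","jaw_tab","block","conical_tube","tray","tube_rack","beaker","timer","dye_vial"]:
        print(o,[(np.round(d["extent"]).tolist(),round(d["conf"],2)) for d in models.search_frame(n,o)[:3]])
o=ctrl.get_obs();print(o,ctrl.tcp_to_grasp)
E
```

```text
pics
scene {'mtx': array([[480.1302,   0.    , 284.1009],
       [  0.    , 480.1302, 210.4515],
       [  0.    ,   0.    ,   1.    ]]), 'k1': -0.08924412074575859, 'R': array([[ 0.6952, -0.7185, -0.022 ],
       [-0.4648, -0.426 , -0.7762],
       [ 0.5483,  0.5499, -0.6301]]), 't': array([-0.3465,  0.3096,  0.6914])}
fixture [([334.0, 219.0, 365.0, 261.0], 0.69), ([266.0, 216.0, 376.0, 295.0], 0.68)]
jaw_tab [([308.0, 229.0, 334.0, 274.0], 0.59)]
block [([278.0, 222.0, 328.0, 287.0], 0.8), ([308.0, 226.0, 335.0, 274.0], 0.4)]
conical_tube [([192.0, 166.0, 262.0, 201.0], 0.76), ([332.0, 220.0, 364.0, 264.0], 0.67)]
tray [([294.0, 258.0, 430.0, 360.0], 0.62)]
tube_rack [([234.0, 176.0, 337.0, 243.0], 0.95), ([280.0, 219.0, 327.0, 284.0], 0.27)]
beaker [([265.0, 287.0, 289.0, 325.0], 0.81)]
timer [([219.0, 243.0, 259.0, 276.0], 0.68)]
dye_vial [([365.0, 210.0, 371.0, 232.0], 0.5)]
top {'mtx': array([[411.6175,   0.    , 278.5634],
       [  0.    , 411.6175, 211.5341],
       [  0.    ,   0.    ,   1.    ]]), 'k1': -0.0989489236216754, 'R': array([[-0.0108, -0.9998, -0.0189],
       
[... 367 characters left out ...]
0], 0.55), ([314.0, 175.0, 362.0, 206.0], 0.47)]
tube_rack [([244.0, 146.0, 300.0, 249.0], 0.85)]
beaker [([341.0, 278.0, 362.0, 297.0], 0.64)]
timer [([264.0, 252.0, 293.0, 286.0], 0.85)]
dye_vial [([332.0, 154.0, 340.0, 162.0], 0.39)]
{'t': 1.0, 'q': array([ 1.095 ,  0.0527,  1.6129,  0.    ,  1.476 , -0.119 ]), 'dq': array([ 0.0008,  0.0014,  0.0001,  0.0004, -0.0008, -0.0001]), 'effort': array([ -0.0003, -39.3671, -37.0475,  -0.    ,   0.0001,  -0.    ]), 'tool_pos': array([0.2183, 0.5856, 0.2313]), 'tool_rot': array([-0.5575, -3.0917, -0.    ]), 'contact_force': array([-0.4193,  0.1653, -0.0837]), 'wrist_torque': array([-0.0081,  0.0281, -0.0319]), 'opening': 0.08562934708141116} 0.0187
```

```bash
python3 - <<'E'
import cv2
a=cv2.imread("pics/top0.png")[140:310,160:450]; cv2.imwrite("pics/topc.png",cv2.resize(a,None,fx=2.75,fy=2.75,interpolation=2))
a=cv2.imread("pics/scene0.png")[150:370,180:440]; cv2.imwrite("pics/scenec.png",cv2.resize(a,None,fx=2.7,fy=2.7,interpolation=2))
E
```

```text
(no output)
```

View pics/topc.png

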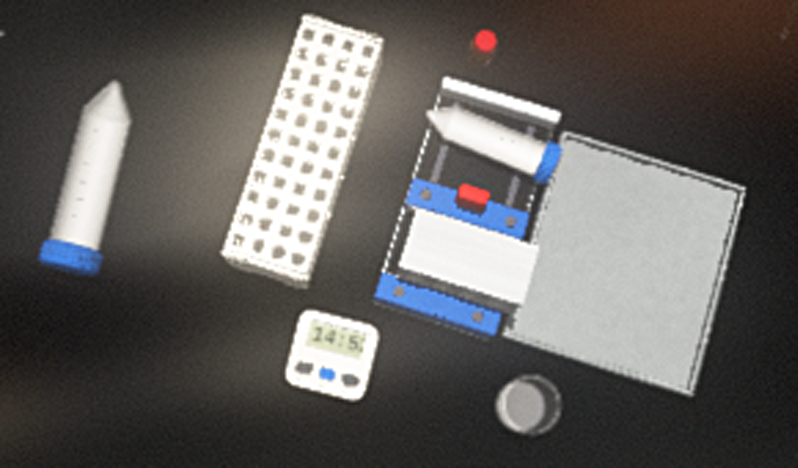

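View pics/scenec.png

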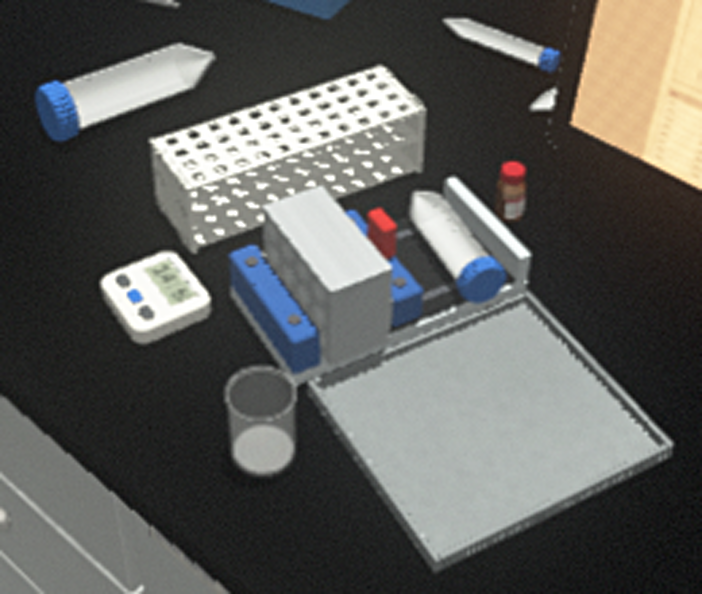

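The tray is on the fixture's right (−y), the rack on the left, and the tube lies across the bed behind the jaw. The other large tube, left of the rack, is a decoy. Next I'll fit the fixture pose from corners (top crop: end plate at (445,78) and (560,112), jaw at (375,300), tray at (745,187) and (692,393)).

```bash
cat > h.py <<'E'
import numpy as np,cv2
from station import ctrl,get_image,calibration,models
from scipy.optimize import least_squares
from scipy.spatial.transform import Rotation as Rn
np.set_printoptions(precision=4,suppress=True)
def proj(n,X):
    c=calibration(n);p=np.atleast_2d(X)@c["R"].T+c["t"];s=p[:,:2]/p[:,2:]
    s=s*(1+c["k1"]*(s**2).sum(1,keepdims=True));return s@c["mtx"][:2,:2].T+c["mtx"][:2,2]
def ray(n,uv,z):
    c=calibration(n);d=(np.array(uv)-c["mtx"][:2,2])/c["mtx"][0,0];s=d.copy()
    for _ in range(20): s=d/(1+c["k1"]*(s@s))
    v=c["R"].T@np.r_[s,1];o=-c["R"].T@c["t"];return o+v*(z-o[2])/v[2]
def fx(p,X):
    X=np.atleast_2d(X);c,s=np.cos(p[2]),np.sin(p[2])
    return np.c_[p[0]+c*X[:,0]-s*X[:,1],p[1]+s*X[:,0]+c*X[:,1],X[:,2]]
def inv(p,X):
    d=np.array(X[:2])-p[:2];c,s=np.cos(p[2]),np.sin(p[2]);return np.array([c*d[0]+s*d[1],-s*d[0]+c*d[1]])
T=lambda u,v:(u/2.75+160,v/2.75+140)
S=lambda u,v:(u/2.7+180,v/2.7+150)
E
python3 - <<'E'
from h import *
# pix, (x,y,z), tray flag
P=[("top",T(375,300),(-.096,.05,.044),0),("top",T(383,275),(-.074,.05,.044),0),("top",T(445,78),(.096,.05,.038),0),("top",T(560,112),(.096,-.05,.038),0),("top",T(502,315),(-.074,-.05,.044),0),
("top",T(745,187),(.09,-.218,.012),1),("top",T(692,393),(-.09,-.218,.012),1),("top",T(566,133),(.09,-.058,.012),1),
("scene",S(230,252),(-.096,.05,.044),0),("scene",S(301,352),(-.096,-.05,.044),0),("scene",S(452,180),(.096,.05,.038),0),("scene",S(528,256),(.096,-.05,.038),0),
("scene",S(672,448),(.09,-.218,.012),1),("scene",S(437,565),(-.09,-.218,.012),1)]
def f(p):
    return np.concatenate([(proj(n,fx(p,np.array(X)+[t*p[3],0,0]))[0]-uv) for n,uv,X,t in P])
r=least_squares(f,[.6,-.05,-.28,0],loss="soft_l1",x_scale=.01);p=r.x;print(p,np.degrees(p[2]));print(f(p).reshape(-1,2))
np.save("p.npy",p)
for nm,pts,z in [("tab",T(474,191),.0735),("tubetip",T(430,112),.033),("capR",T(560,160),.033),("capL",T(541,150),.033),("capNear",T(546,182),.033),("capFar",T(552,143),.033),("tubeNear",T(445,137),.033),("tubeFar",T(460,102),.04)]:
    w=ray("top",pts,z);print(nm,w,inv(p,w))
for q,z in [((414,209),.086),((537,247),.086),((400,260),.086),((523,303),.086),((527,238),.044),((516,236),.044)]:
    w=ray("top",T(*q),z);print(q,w,inv(p,w))
for nm,pts,z in [("blk",S(265,208),.086),("blk",S(322,190),.086),("blk",S(390,265),.086),("blk",S(327,283),.086),("tabS",S(381,215),.0735)]:
    w=ray("scene",pts,z);print(nm,w,inv(p,w))
R=Rn.from_rotvec(ctrl.get_obs()["tool_rot"]).as_matrix();print(R)
E
```

```text
[ 0.5253 -0.0715 -0.3196 -0.0005] -18.311032663529943
[[-0.0548  0.3798]
 [ 0.0576 -0.2164]
 [-0.3549  0.193 ]
 [ 0.6086  0.7321]
 [ 1.2833 -0.8768]
 [ 0.8019  0.6017]
 [ 0.9114  1.8497]
 [-1.0414 -0.2623]
 [-1.6468  0.5704]
 [-3.2876 -2.5115]
 [ 0.5112 -1.6712]
 [ 1.2953 -0.7068]
 [ 1.163  -1.0214]
 [-0.2442 -0.2335]]
tab [ 0.5305 -0.071   0.0735] [0.0048 0.0021]
tubetip [ 0.6053 -0.0422  0.033 ] [0.0668 0.0529]
capR [ 0.5634 -0.1467  0.033 ] [ 0.0599 -0.0594]
capL [ 0.572  -0.1316  0.033 ] [ 0.0633 -0.0424]
capNear [ 0.5453 -0.1343  0.033 ] [ 0.0388 -0.0534]
capFar [ 0.5777 -0.1409  0.033 ] [ 0.0716 -0.0494]
tubeNear [ 0.584  -0.0538  0.033 ] [0.0502 0.0352]
tubeFar [ 0.6114 -0.0663  0.04  ] [0.0801 0.032 ]
(414, 209) [ 0.5147 -0.0237  0.086 ] [-0.025   0.0421]
(537, 247) [ 0.4843 -0.1155  0.086 ] [-0.0251 -0.0546]
(400, 260) [ 0.4759 -0.0122  0.086 ] [-0.0654  0.0408]
(523, 303) [ 0.4423 -0.1031  0.086 ] [-0.0689 -0.0561]
(527, 238) [ 0.498  -0.1151  0.044 ] [-0.0122 -0.0499]
(516, 236) [ 0.4997 -0.1064  0.044 ] [-0.0133 -0.0412]
blk [ 0.47   -0.0148  0.086 ] [-0.0703  0.0365]
blk [ 0.5104 -0.0306  0.086 ] [-0.027   0.0341]
blk [ 0.4849 -0.1141  0.086 ] [-0.025  -0.0532]
blk [ 0.4449 -0.0953  0.086 ] [-0.0688 -0.0479]
tabS [ 0.5292 -0.0688  0.0735] [0.0029 0.0037]
[[-0.937   0.3493 -0.    ]
 [ 0.3493  0.937   0.    ]
 [ 0.      0.     -1.    ]]
```

```bash
python3 -m creep '[[0.12,-0.0323,-0.0237,0,0,0,0],[0.12,-0.0323,-0.0237,0,0,0,0],[0.12,-0.0323,-0.0237,0,0,0,0],[0.12,-0.0323,-0.0237,0,0,0,0],[0.12,-0.0323,-0.0237,0,0,0,0],[0.12,-0.0323,-0.0237,0,0,0,0],[0.12,-0.0323,-0.0237,0,0,0,0],[0.12,-0.0323,-0.0237,0,0,0,0],[0.12,-0.0323,-0.0237,0,0,0,0],[0.12,-0.0323,-0.0237,0,0,0,0],[0.12,-0.0323,-0.0237,0,0,0,0],[0.12,-0.0323,-0.0237,0,0,0,0],[0.12,-0.0323,-0.0237,0,0,0,0],[0.12,-0.0323,-0.0237,0,0,0,0],[0.12,-0.0323,-0.0237,0,0,0,0],[0.12,-0.0323,-0.0237,0,0,0,0],[0.12,-0.0323,-0.0237,0,0,0,0],[0.12,-0.0323,-0.0237,0,0,0,0]]' 40
python3 -m creep '[[0.12,0,0,0,0,0,8],[0.12,0,0,0,0,0,8],[0.12,0,0,0,0,0,8],[0.12,0,0,0,0,0,8],[0.12,0,0,0,0,0,8],[0.12,0,0,0,0,0,8],[0.12,0,0,0,0,0,8],[0.12,0,0,0,0,0,8],[0.12,0,0,0,0,0,8],[0.12,0,0,0,0,0,8],[0.12,0,0,0,0,0,7.9],[0.12,0,0,0,0,0,0]]'
cat >> h.py <<'E'
def st():
    o=ctrl.get_obs();p=np.load("p.npy");R=Rn.from_rotvec(o["tool_rot"]).as_matrix()
    th=np.degrees(np.arctan2(R[1,1],R[0,1])-p[2]);F=o["contact_force"];c,s=np.cos(p[2]),np.sin(p[2])
    print("t %.2f fix xyz"%o["t"],np.r_[inv(p,o["tool_pos"]),o["tool_pos"][2]],"tool y in fix deg %.1f down %.4f"%(th,R[2,2]),"F fix",[round(v,1) for v in(c*F[0]+s*F[1],-s*F[0]+c*F[1],F[2])],"open %.4f"%o["opening"],"q6 %.2f"%o["q"][5])
if __name__=="__main__": st()
E
python3 h.py
```

```text
t: 2.8
tool_pos: [0.6148, -0.0187, 0.2314]
tool_rot: [0.558, 3.091, 0.0]
contact_force: [-0.0, 0.6, 0.6]
opening: 0.0101
t: 4.0
tool_pos: [0.6141, -0.0172, 0.2313]
tool_rot: [2.547, 1.839, 0.0]
contact_force: [0.3, -0.0, -0.4]
opening: 0.0103
t 4.00 fix xyz [0.0673 0.0794 0.2313] tool y in fix deg -0.0 down -1.0000 F fix [np.float64(0.3), np.float64(0.0), np.float64(-0.4)] open 0.0103 q6 0.17
```

```bash
python3 -m creep '[[0.12,0,0,0.04,0,0,0],[0.12,0,0,0.04,0,0,0],[0.12,0,0,0.04,0,0,0],[0.12,0,0,0.035,0,0,0],[0.12,0,0,0.025,0,0,0],[0.12,0,0,0.015,0,0,0],[0.12,0,0,0.01,0,0,0],[0.12,0,0,0,0,0,0]]'
python3 h.py; python3 -m creep '[[0.12,-0.01,0,0,0,0,0],[0.12,-0.01,0,0,0,0,0],[0.12,-0.01,0,0,0,0,0],[0.12,-0.01,0,0,0,0,0],[0.12,0,0,0,0,0,0]]'
python3 h.py; python3 - <<'E'
from h import *
a=get_image("top")[140:310,230:450,::-1];b=get_image("scene")[190:330,260:440,::-1]
cv2.imwrite("pics/a1.png",np.hstack([cv2.resize(a,(400,309),interpolation=2),cv2.resize(b,(397,309),interpolation=2)]))
E
```

```text
t: 4.8
tool_pos: [0.6136, -0.0171, 0.0255]
tool_rot: [-2.545, -1.84, 0.002]
contact_force: [0.4, 0.4, -0.2]
opening: 0.0102
t 4.80 fix xyz [0.0668 0.0794 0.0255] tool y in fix deg 0.0 down -1.0000 F fix [np.float64(0.3), np.float64(0.5), np.float64(-0.2)] open 0.0102 q6 0.17
t: 5.3
tool_pos: [0.6013, -0.0567, 0.0268]
tool_rot: [2.548, 1.836, 0.0]
contact_force: [-0.1, 0.6, 0.4]
opening: 0.0102
t 5.30 fix xyz [0.0675 0.0379 0.0268] tool y in fix deg -0.1 down -1.0000 F fix [np.float64(-0.3), np.float64(0.6), np.float64(0.4)] open 0.0102 q6 0.10
```

View pics/a1.png

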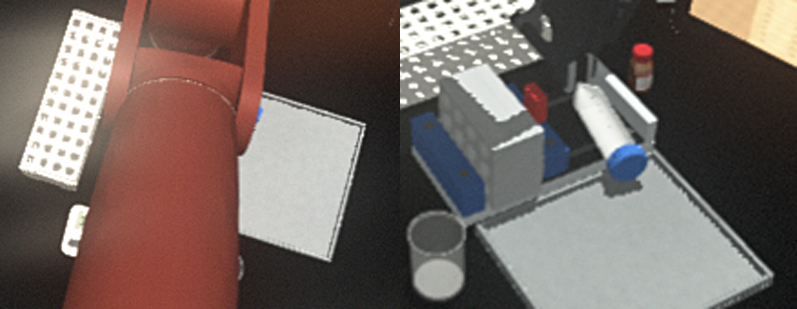

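The tube moves with the fingers (cap now at about (628,160) in the right half of the picture). I'll lower slightly and push on.

```bash
python3 -m creep '[[0.12,0,0,0.0065,0,0,0],[0.12,-0.01,0,0,0,0,0],[0.12,-0.01,0,0,0,0,0],[0.12,-0.01,0,0,0,0,0],[0.12,-0.01,0,0,0,0,0],[0.12,-0.01,0,0,0,0,0],[0.12,-0.01,0,0,0,0,0],[0.12,-0.01,0,0,0,0,0],[0.12,-0.01,0,0,0,0,0],[0.12,-0.01,0,0,0,0,0],[0.12,-0.01,0,0,0,0,0],[0.12,-0.01,0,0,0,0,0],[0.12,0,0,0,0,0,0]]'
python3 h.py; python3 - <<'E'
from h import *
b=get_image("scene")[190:350,260:440,::-1]
cv2.imwrite("pics/a2.png",cv2.resize(b,None,fx=3,fy=3,interpolation=2))
get_image("top");print(models.search_frame("top","conical_tube"),models.search_frame("scene","conical_tube"))
E
```

```text
t: 6.7
tool_pos: [0.5666, -0.1608, 0.0199]
tool_rot: [2.548, 1.837, -0.0]
contact_force: [-0.2, 0.4, -1.7]
opening: 0.0101
t 6.70 fix xyz [ 0.0673 -0.0718  0.0199] tool y in fix deg -0.1 down -1.0000 F fix [np.float64(-0.3), np.float64(0.3), np.float64(-1.7)] open 0.0101 q6 -0.08
[{'extent': [179.6, 168.7, 207.9, 242.1], 'conf': 0.56}] [{'extent': [368.5, 265.4, 397.9, 316.2], 'conf': 0.85}, {'extent': [191.1, 165.5, 255.9, 200.7], 'conf': 0.79}]
```

View pics/a2.png

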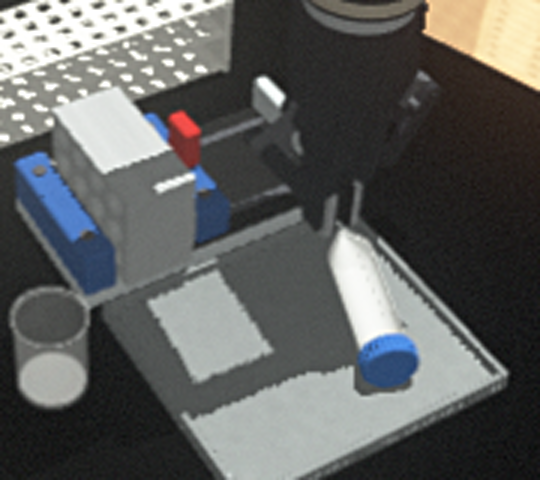

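The tube lies in the tray, with its tip at (340,235) and cap at (388,360) in this crop. A small extra push for wall clearance, then lift and go to the tab.

```bash
python3 -m creep '[[0.12,-0.006,0,0,0,0,0],[0.12,0.006,0,0,0,0,0],[0.12,0.004,0,-0.01,0,0,0],[0.2,0,0,-0.04,0,0,0],[0.6,0,0,-0.04,0,0,0],[0.6,0,0,-0.04,0,0,0],[0.6,0.025,-0.021,0,0,0,0],[0.6,0.025,-0.021,0,0,0,0],[0.6,0.026,-0.021,0,0,0,0],[0.6,0,0,0,0,0,-8],[0.6,0,0,0,0,0,-8],[0.6,0,0,0,0,0,-8],[0.6,0,0,0,0,0,-8],[0.6,0,0,0,0,0,-8],[0.6,0,0,0,0,0,-8],[0.6,0,0,0,0,0,-8],[0.6,0,0,0,0,0,-8],[0.6,0,0,0,0,0,-8],[0.6,0,0,0,0,0,-8]]'
python3 -m creep '[[0.6,0,0,0,0,0,-8],[0.6,0,0,0,0,0,-2],[0.6,0,0,0,0,0,0]]'
python3 h.py
```

```text
t: 8.8
tool_pos: [0.5324, -0.0632, 0.1507]
tool_rot: [0.759, 3.048, 0.0]
contact_force: [-0.0, -0.9, -0.1]
opening: 0.0512
t: 9.1
tool_pos: [0.5324, -0.0634, 0.1506]
tool_rot: [0.5, 3.101, 0.0]
contact_force: [0.4, 0.9, -0.4]
opening: 0.0511
t 9.10 fix xyz [0.0043 0.01   0.1506] tool y in fix deg 90.0 down -1.0000 F fix [np.float64(0.1), np.float64(1.0), np.float64(-0.4)] open 0.0511 q6 -1.51
```

```bash
python3 -m creep '[[0.6,0,-0.007,0.03,0,0,0],[0.6,0,0,0.03,0,0,0],[0.6,0,0,0.025,0,0,0],[0.6,0,0,0.014,0,0,0],[0.6,0,0,0,0,0,0],[0,0,0,0,0,0,0],[0,0,0,0,0,0,0],[0,0,0,0,0,0,0],[0,0,0,0,0,0,0],[0,0,0,0,0,0,0]]' 30
python3 h.py
```

```text
t: 10.1
tool_pos: [0.5317, -0.0703, 0.0529]
tool_rot: [0.5, 3.098, 0.001]
contact_force: [1.2, 3.5, 5.0]
opening: 0.0232
t 10.10 fix xyz [0.0057 0.0031 0.0529] tool y in fix deg 90.0 down -1.0000 F fix [np.float64(0.0), np.float64(3.7), np.float64(5.0)] open 0.0232 q6 -1.52
```

```bash
python3 -m creep '[[0,-0.01,0,0,0,0,0],[0,-0.01,0,0,0,0,0],[0,-0.01,0,0,0,0,0],[0,-0.01,0,0,0,0,0],[0,-0.01,0,0,0,0,0],[0,-0.01,0,0,0,0,0],[0,-0.006,0,0,0,0,0],[0,-0.003,0,0,0,0,0],[0,0,0,0,0,0,0]]'
python3 h.py
```

```text
t: 11.0
tool_pos: [0.5972, -0.0925, 0.0529]
tool_rot: [0.5, 3.098, -0.0]
contact_force: [0.4, 1.7, 6.7]
opening: 0.0228
t 11.00 fix xyz [0.0749 0.0027 0.0529] tool y in fix deg 90.0 down -1.0000 F fix [np.float64(-0.2), np.float64(1.8), np.float64(6.7)] open 0.0228 q6 -1.53
```

```bash
python3 -m creep '[[0,-0.002,0,0,0,0,0],[0,-0.002,0,0,0,0,0],[0,0,0,0,0,0,0]]'
python3 h.py
python3 -m creep '[[0.5,0,0,0,0,0,0],[0.5,0,0,0,0,0,0],[0.5,0,0,-0.03,0,0,0],[0.3,0,0,-0.03,0,0,0],[0.1,0,0,-0.03,0,0,0],[0,0.035,0,-0.01,0,0,0],[0,0.035,0,0,0,0,0],[0,0.035,-0.004,0,0,0,0],[0,0.035,-0.005,0,0,0,0],[0,0.035,0,0,0,0,0],[0,0.01,0,0,0,0,0],[0,0,0,0,0,0,0]]'
python3 h.py; python3 - <<'E'
from h import *
b=get_image("scene")[170:350,240:440,::-1]
cv2.imwrite("pics/a3.png",cv2.resize(b,None,fx=3,fy=3,interpolation=2))
E
```

```text
t: 11.3
tool_pos: [0.6005, -0.0936, 0.0529]
tool_rot: [0.5, 3.099, -0.0]
contact_force: [-0.8, 3.0, 7.3]
opening: 0.0233
t 11.30 fix xyz [0.0784 0.0026 0.0529] tool y in fix deg 90.0 down -1.0000 F fix [np.float64(-1.7), np.float64(2.6), np.float64(7.3)] open 0.0233 q6 -1.53
t: 12.5
tool_pos: [0.4201, -0.0436, 0.1505]
tool_rot: [0.5, 3.101, -0.001]
contact_force: [0.2, 0.6, 0.7]
opening: -0.0002
t 12.50 fix xyz [-0.1086 -0.0066  0.1505] tool y in fix deg 90.0 down -1.0000 F fix [np.float64(-0.0), np.float64(0.7), np.float64(0.7)] open -0.0002 q6 -1.53
```

View pics/a3.png

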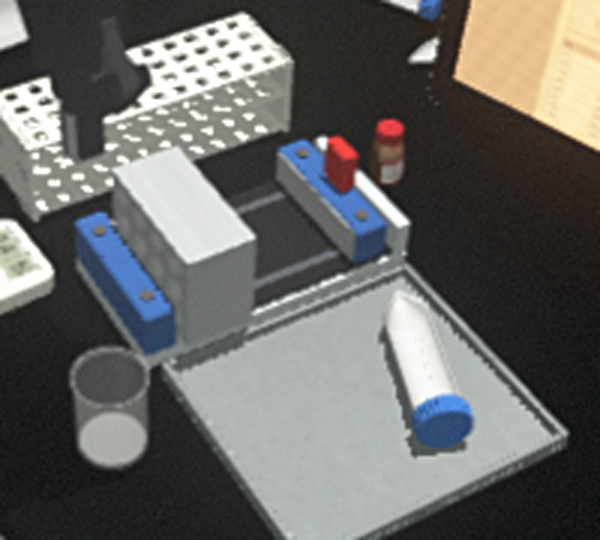

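The jaw is fully open, the tube is in the tray and the block is upright. Now descend behind the block's top edge and push.

```bash
python3 -m creep '[[0,0,0,0.03,0,0,0],[0,0,0,0.03,0,0,0],[0,0,0,0.02,0,0,0],[0,-0.01,0,0,0,0,0],[0,-0.01,0,0,0,0,0],[0,-0.006,0,0,0,0,0],[0,-0.005,0,0,0,0,0],[0,-0.005,0,0,0,0,0],[0,-0.005,0,0,0,0,0],[0,0,0,0,0,0,0]]'
python3 h.py; python3 - <<'E'
from h import *
b=get_image("scene")[170:350,240:440,::-1]
cv2.imwrite("pics/a4.png",cv2.resize(b,None,fx=3,fy=3,interpolation=2))
E
```

```text
t: 13.55
tool_pos: [0.4608, -0.057, 0.0713]
tool_rot: [0.501, 3.1, -0.0]
contact_force: [-1.3, 0.9, 0.1]
opening: 0.0002
t 13.55 fix xyz [-0.0657 -0.0065  0.0713] tool y in fix deg 90.0 down -1.0000 F fix [np.float64(-1.5), np.float64(0.4), np.float64(0.1)] open 0.0002 q6 -1.53
```

View pics/a4.png

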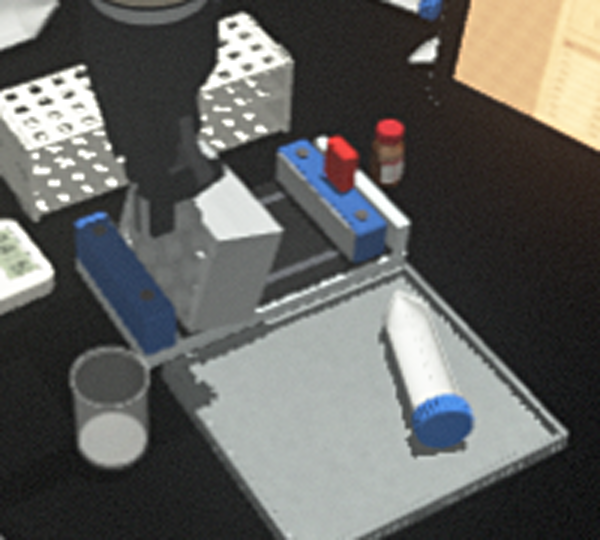

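It is tipping cleanly over its lower edge without sliding. Continue.

```bash
python3 -m creep '[[0,-0.005,0,0,0,0,0],[0,-0.005,0,0,0,0,0],[0,-0.004,0,0,0,0,0],[0,-0.003,0,0,0,0,0],[0,-0.003,0,0,0,0,0],[0,-0.003,0,0,0,0,0],[0,-0.003,0,0,0,0,0],[0,-0.003,0,0,0,0,0],[0,0,0,0,0,0,0],[0,0,0,0,0,0,0],[0,0,0,0,0,0,0],[0,0,0,0,0,0,0]]'
python3 h.py; python3 - <<'E'
from h import *
b=get_image("scene")[170:350,240:440,::-1]
cv2.imwrite("pics/a5.png",cv2.resize(b,None,fx=3,fy=3,interpolation=2))
E
```

```text
t: 14.8
tool_pos: [0.4872, -0.0657, 0.0708]
tool_rot: [-0.501, -3.101, 0.0]
contact_force: [-0.4, -0.4, 0.6]
opening: 0.0002
t 14.80 fix xyz [-0.0379 -0.0065  0.0708] tool y in fix deg 90.0 down -1.0000 F fix [np.float64(-0.3), np.float64(-0.5), np.float64(0.6)] open 0.0002 q6 -1.54
```

View pics/a5.png

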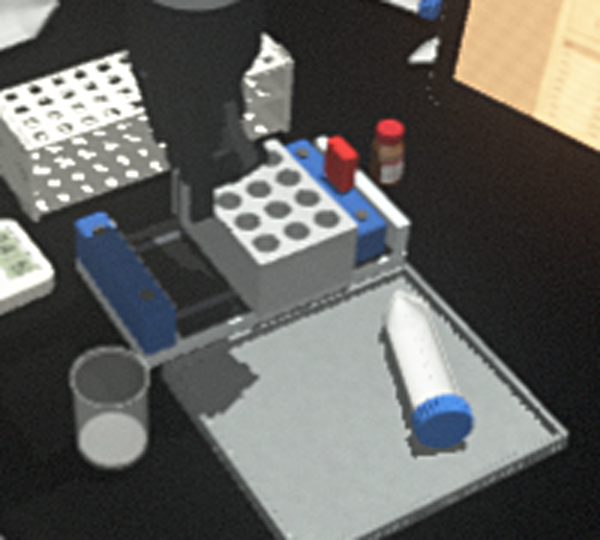

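The block lies flat with its wells up. Now re-grip the tab and close the jaw.

```bash
python3 -m creep '[[0,0,0,-0.04,0,0,0],[0.3,0,0,-0.04,0,0,0],[0.6,-0.03,0.005,0,0,0,0],[0.6,-0.03,0.004,0,0,0,0],[0.6,-0.03,0,0,0,0,0],[0.6,-0.025,0,0,0,0,0],[0.6,0,0,0,0,0,0],[0.6,0,0,0.04,0,0,0],[0.6,0,0,0.03,0,0,0],[0.6,0,0,0.02,0,0,0],[0.6,0,0,0.007,0,0,0],[0.6,0,0,0,0,0,0],[0,0,0,0,0,0,0],[0,0,0,0,0,0,0],[0,0,0,0,0,0,0],[0,0,0,0,0,0,0],[0,0,0,0,0,0,0]]' 40
python3 h.py
python3 -m creep '[[0,0.008,0,0,0,0,0],[0,0.008,0,0,0,0,0],[0,0.008,0,0,0,0,0],[0,0.008,0,0,0,0,0],[0,0.008,0,0,0,0,0],[0,0.005,0,0,0,0,0],[0,0.005,0,0,0,0,0],[0,0,0,0,0,0,0]]'
python3 h.py
```

```text
t: 16.55
tool_pos: [0.6007, -0.0936, 0.056]
tool_rot: [0.5, 3.098, -0.0]
contact_force: [-1.2, 1.3, 5.5]
opening: 0.0229
t 16.55 fix xyz [0.0786 0.0027 0.056 ] tool y in fix deg 90.0 down -1.0000 F fix [np.float64(-1.6), np.float64(0.8), np.float64(5.5)] open 0.0229 q6 -1.53
t: 17.35
tool_pos: [0.5536, -0.0777, 0.056]
tool_rot: [0.5, 3.096, 0.0]
contact_force: [3.2, 0.8, 6.1]
opening: 0.0229
t 17.35 fix xyz [0.0288 0.003  0.056 ] tool y in fix deg 90.0 down -1.0000 F fix [np.float64(2.8), np.float64(1.8), np.float64(6.1)] open 0.0229 q6 -1.52
```

```bash
python3 -m creep '[[0,0.004,0,0,0,0,0],[0,0.004,0,0,0,0,0],[0,0.001,0,0,0,0,0],[0,0,0,0,0,0,0]]' ; python3 h.py
python3 -m creep '[[0,0.0015,0,0,0,0,0],[0,0.0015,0,0,0,0,0],[0,0,0,0,0,0,0]]';python3 h.py
python3 - <<'E'
from h import *
b=get_image("scene")[170:350,240:440,::-1]
cv2.imwrite("pics/a6.png",cv2.resize(b,None,fx=3,fy=3,interpolation=2))
E
```

```text
t: 17.75
tool_pos: [0.5456, -0.075, 0.056]
tool_rot: [0.5, 3.095, 0.0]
contact_force: [4.3, 1.4, 5.1]
opening: 0.0232
t 17.75 fix xyz [0.0204 0.003  0.056 ] tool y in fix deg 90.0 down -1.0000 F fix [np.float64(3.7), np.float64(2.7), np.float64(5.1)] open 0.0232 q6 -1.52
t: 18.05
tool_pos: [0.5444, -0.0746, 0.056]
tool_rot: [0.499, 3.09, -0.0]
contact_force: [10.8, -0.8, -1.2]
opening: 0.0232
t 18.05 fix xyz [0.0191 0.0031 0.056 ] tool y in fix deg 90.0 down -0.9999 F fix [np.float64(10.5), np.float64(2.7), np.float64(-1.2)] open 0.0232 q6 -1.52
```

View pics/a6.png

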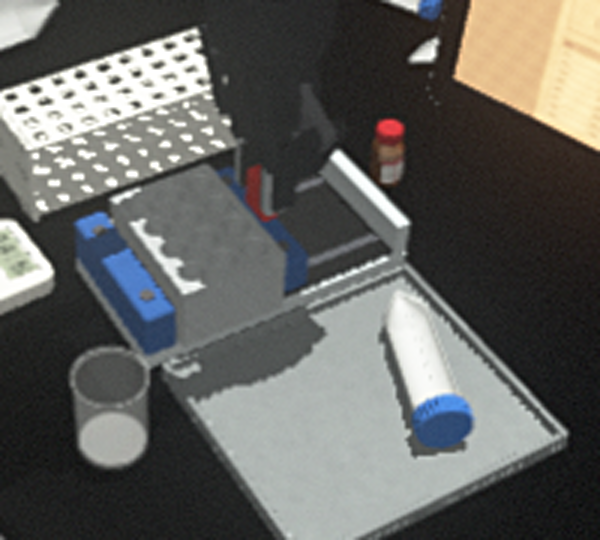

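```bash
python3 -m creep '[[0,0.0015,0,0,0,0,0],[0,0,0,0,0,0,0]]';python3 h.py
python3 -m creep '[[0,0.002,0,0,0,0,0],[0,0,0,0,0,0,0],[0,0,0,0,0,0,0]]';python3 h.py
```

```text
t: 18.3
tool_pos: [0.5443, -0.0746, 0.0561]
tool_rot: [0.499, 3.086, -0.001]
contact_force: [17.3, -2.0, -6.2]
opening: 0.0232
t 18.30 fix xyz [0.0191 0.003  0.0561] tool y in fix deg 89.9 down -0.9999 F fix [np.float64(17.0), np.float64(3.5), np.float64(-6.2)] open 0.0232 q6 -1.52
t: 18.6
tool_pos: [0.5443, -0.0746, 0.0562]
tool_rot: [0.498, 3.081, -0.002]
contact_force: [24.7, -3.7, -11.6]
opening: 0.0226
t 18.60 fix xyz [0.0191 0.003  0.0562] tool y in fix deg 89.9 down -0.9998 F fix [np.float64(24.6), np.float64(4.3), np.float64(-11.6)] open 0.0226 q6 -1.52
```

It holds solidly: no travel while the force rises to 25 N. Release, lift away and check.

```bash
python3 -m creep '[[0.5,0,0,0,0,0,0],[0.6,0,0,0,0,0,0],[0.6,0,0,0,0,0,0],[0.6,0,0,-0.03,0,0,0],[0.6,0,0,-0.04,0,0,0],[0.6,0,0,-0.04,0,0,0],[0.6,0,0.04,-0.04,0,0,0],[0.6,0,0.04,-0.03,0,0,0],[0.6,0,0.04,0,0,0,0],[0.6,0,0.04,0,0,0,0],[0.6,0,0.04,0,0,0,0],[0.6,0,0.04,0,0,0,0],[0.6,0,0.04,0,0,0,0],[0.6,0,0.04,0,0,0,0],[0.6,0,0,0,0,0,0]]'
python3 h.py
python3 - <<'E'
from h import *
a=get_image("top")[140:310,230:450,::-1];b=get_image("scene")[170:360,230:440,::-1]
cv2.imwrite("pics/a7.png",np.hstack([cv2.resize(a,(400,309),interpolation=2),cv2.resize(b,(342,309),interpolation=2)]))
cv2.imwrite("pics/a7t.png",cv2.resize(get_image("top")[160:270,280:440,::-1],None,fx=5,fy=5,interpolation=2))
E
```

```text
t: 20.1
tool_pos: [0.636, 0.2305, 0.2279]
tool_rot: [-0.493, -3.101, -0.001]
contact_force: [-0.6, -0.2, -0.2]
opening: 0.0514
t 20.10 fix xyz [0.0102 0.3214 0.2279] tool y in fix deg 90.2 down -1.0000 F fix [np.float64(-0.5), np.float64(-0.4), np.float64(-0.2)] open 0.0514 q6 -1.02
```

View pics/a7.png

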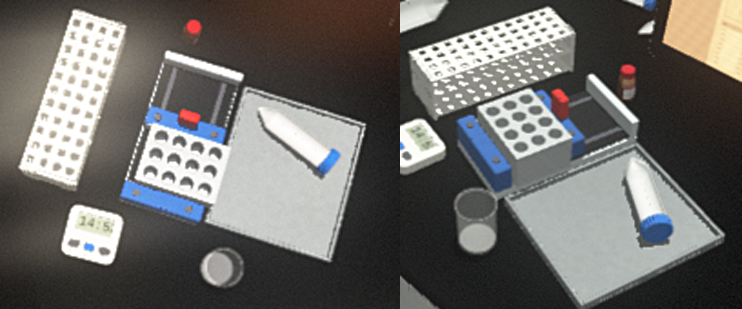

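View pics/a7t.png

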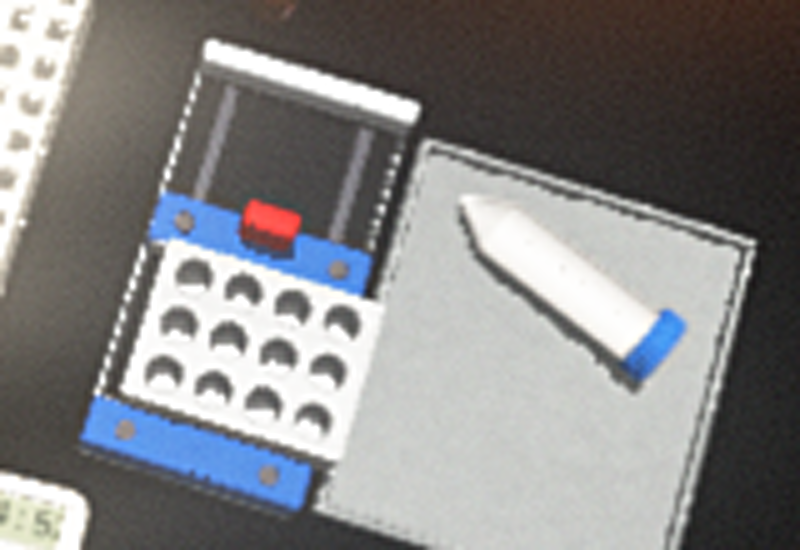

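The block is flat and clamped, the tube is in the tray and the bystanders are unmoved. The block overhangs a little on −y, so I'll measure squareness and gap numerically.

```bash
python3 - <<'E'
from h import *
p=np.load("p.npy")
g=lambda u,v:(u/5+280,v/5+160)
for q,z in [((165,240),.062),((383,300),.062),((122,392),.062),((340,460),.062),((97,397),.044),((317,462),.044),((162,193),.044),((372,252),.044),((150,237),.044),((372,292),.044),((275,213),.0735),((208,40),.038),((420,103),.038)]:
    print(q,z,inv(p,ray("top",g(*q),z)))
im=get_image("top");gr=cv2.cvtColor(im,cv2.COLOR_RGB2GRAY);cl=im.astype(int)
# angle of jaws (blue) and block (white) by masks
x0,y0=280,160;sub=cl[160:265,295:365]
blue=((sub[...,2]-sub[...,0])>60).astype(np.uint8);n,l,s,c=cv2.connectedComponentsWithStats(blue)
for i in range(1,n):
    if s[i,4]>80: print("blue",s[i],cv2.minAreaRect(np.argwhere(l==i)[:,::-1].astype(np.float32)))
E
```

```text
(165, 240) 0.062 [-0.002   0.0421]
(383, 300) 0.062 [ 0.001  -0.0544]
(122, 392) 0.062 [-0.0704  0.0405]
(340, 460) 0.062 [-0.0704 -0.0556]
(97, 397) 0.044 [-0.0732  0.0501]
(317, 462) 0.044 [-0.0717 -0.0484]
(162, 193) 0.044 [0.0219 0.0494]
(372, 252) 0.044 [ 0.0241 -0.046 ]
(150, 237) 0.044 [0.0013 0.0488]
(372, 292) 0.044 [ 0.007  -0.0508]
(275, 213) 0.0735 [0.0208 0.0009]
(208, 40) 0.038 [0.0973 0.0501]
(420, 103) 0.038 [ 0.0978 -0.049 ]
blue [ 15  38  45  21 303] ((36.94305419921875, 48.20188903808594), (44.519466400146484, 9.599818229675293), 15.751173973083496)
blue [  1  79  46  23 417] ((23.952404022216797, 90.09754943847656), (46.20391845703125, 9.670587539672852), 17.87869644165039)
```

```bash
python3 - <<'E'
from h import *
ims=[get_image("scene").astype(float) for _ in range(6)]
b=np.mean(ims,0).astype(np.uint8)[215:295,260:350,::-1]
cv2.imwrite("pics/a8.png",cv2.resize(b,None,fx=7,fy=7,interpolation=2))
p=np.load("p.npy")
for X in [(-.074,-.05,.044),(-.074,-.05,.016),(-.074,-.055,.062),(-.074,-.055,.016),(-.004,-.055,.016),(-.004,-.055,.062),(-.004,.041,.062),(-.074,.041,.062)]:
    print(X,((proj("scene",fx(p,X))[0]-[260,215]+.5)*7).round())
E
```

```text
(-0.074, -0.05, 0.044) [277. 413.]
(-0.074, -0.05, 0.016) [278. 487.]
(-0.074, -0.055, 0.062) [287. 376.]
(-0.074, -0.055, 0.016) [287. 500.]
(-0.004, -0.055, 0.016) [517. 404.]
(-0.004, -0.055, 0.062) [525. 280.]
(-0.004, 0.041, 0.062) [339.  67.]
(-0.074, 0.041, 0.062) [113. 150.]
```

View pics/a8.png

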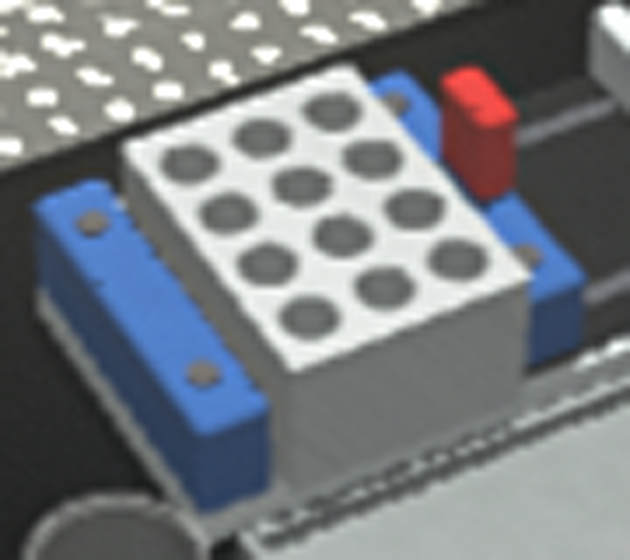

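The block's side face meets the blue jaw edge at about x = 270–275 px in the crop. Its near edge runs parallel to the jaw, and the moving jaw touches the far face at about (525,285). This matches the firm stop felt at 25 N, so I'm handing in.

```bash
python3 -c "
from station import finish_job;print(finish_job())"
```

```text
the job is handed in; nothing more can be done
None
```

I did all the steps in the order asked and handed the job in at about 21 s. I pushed the stray tube by its tip into the tray and pulled the jaw back by its red tab. I then tipped the block over with shut fingers and pushed the jaw up against it by the tab.

**What the last checks showed**
- **Clamping:** the jaw stopped firmly against the block, with no further travel while the push rose from 10 to 25 N.
- **Scene:** the last pictures show the block flat with its wells up and touching both jaws, and the tube inside the tray. The rack, beaker, timer and vial look unmoved. The gripper was well clear of everything.

**What disagreed or was left as it was**
- **Jaw position:** my image estimates put the jaw opening about 1.5 to 5 mm wider than the 24 mm a 70 mm block should give. The block's squareness came out only to within about 1 to 2°. I put both down to calibration and pixel error, because the jaw stopped dead against the block.
- **Sideways offset:** the block sits about 7 mm off centre towards the tray, roughly where it stood at the start, and I did not centre it.

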